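Seat the hand-rest post in its spring-plunger holder

TASK

Take the painter's hand-rest post (steel rod with a wooden bar on top) out of its wooden stand and slide it down into the metal post holder, past the spring plunger, until it is firmly home on the hidden depth stop, with the bar in line with the black line on the holder's top. The stop's height is unknown: feel for it and press the post home firmly but without ramming it, then let go and leave it standing there; do not disturb the paint tubes, eraser and marker.

Things in the scene. Friction and masses are not known exactly. Their poses are not given: they have to be found in the camera images.
- post_grip (a point): centre of the wooden bar on top of the hand-rest post, the place to grasp. Bar 100 mm long (this frame's x), 22 mm wide (y), 24 mm high (z, up), with a thin cork strip on top. The steel rod below it is 16 mm in diameter; its lower end is 112 mm below this point, and its lowest 14 mm taper to 8 mm diameter. Post mass 0.15 to 0.31 kg
- post_tip (a point): centre of the rod's lower end face, 112 mm below post_grip; axes as post_grip
- post: the hand-rest post as a whole; origin at the rod's lower end (as post_tip), z up along the rod, x along the bar. It starts upright in the stand's 18 mm hole
- stand: fixed wooden parking block, 90 x 70 x 50 mm high, origin at its underside's centre on the table; the hole in its top is 18 mm in diameter and 40 mm deep at its centre, so lift the post more than 40 mm
- post_holder: fixed aluminium block 52 x 52 x 62 mm high on a dark foot (100 mm along y), origin on the bore's axis at table level, z up. Vertical bore 18 mm in diameter. A black line on the top face runs through the mouth along the holder's own y axis: the bar (post x, either way round) must lie along it. Plunger barrel with a black knob sticks out of the -x side to 58 mm from the axis, 36 to 56 mm above the table; a thumb wheel sticks out of the -y side to 38 mm
- holder_mouth (a point): centre of the bore's mouth, on top of the holder, 62 mm above the table; axes as the holder's
- plunger (a joint): slide of the spring plunger in the holder, m: 0 = free, its round 10 mm nose 4.5 mm inside the bore, nose centre 16 mm below the mouth; it grows as the rod pushes the nose back (about 0.0025 to 0.0035 with the rod past it). Spring 0.9 N/mm with 1.8 N preload; it presses about 5 N on the rod sideways, so sliding the rod past and along it takes a few newtons downward, up to about 10 N
- depth_stop: the depth stop in the holder's bore, with its black thumb wheel outside; origin on the bore's axis at table level. The top of its 12 mm rubber-padded pin inside the bore, on which the rod's end comes to rest, lies somewhere between 34 and 50 mm below the mouth, differently each time; it cannot be seen or read; the pin holds fast and its pad yields about 1 mm per 10 N. Press the post on it with more than 5 N, and never with more than 30 N
- tube_white: large white paint tube lying on the table, 58 x 188 x 43 mm, bystander
- tube_crimson: crimson paint tube lying on the table, 46 x 153 x 35 mm, bystander
- eraser: eraser block with a blue sleeve, 25 x 48 x 14 mm, bystander
- marker: black and red felt marker lying on the table, 17 x 128 x 17 mm, bystander
Mind the look-alikes: they are no part of the job. Of the things like the post, leave any that is purple; of the rest the larger one is meant.

How it is judged:
On the way, in this order (a step that is already met when the one before it is completed fails the run):
1. the post is lifted clear of the stand (z of post_tip in the frame of stand above 0.052 m and contact force between post and stand below 0.1 N), for 0.1 s.
2. the rod's end is in the bore and has pushed the plunger back (horizontal distance between post_tip and holder_mouth below 0.004 m and angle between the z axis of post and the z axis of post_holder, either way round below 0.08 rad and z of post_tip in the frame of holder_mouth below -0.018 m and value of joint plunger above 0.001 m), for 0.1 s.
3. the post is pressed home on the depth stop with more than 5 N (horizontal distance between post_tip and holder_mouth below 0.004 m and angle between the z axis of post and the z axis of post_holder, either way round below 0.08 rad and contact force between post and depth_stop above 5 N), for 0.2 s.
At the end, for the whole second after the job is handed in: the released post rests in the holder: end on the stop (over 0.1 N, 32 mm or more below the mouth) and within 4 mm of the bore axis, upright within 0.08 rad, plunger pushed back 1.5 mm or more, bar within 0.2 rad of the holder's line (horizontal distance between post_tip and holder_mouth below 0.004 m and angle between the z axis of post and the z axis of post_holder, either way round below 0.08 rad and angle between the x axis of post and the y axis of post_holder, either way round below 0.2 rad and z of post_tip in the frame of holder_mouth below -0.032 m and value of joint plunger above 0.0015 m and contact force between post and depth_stop above 0.1 N and linear speed of post below 0.01 m/s and contact force between post and the fingers below 0.05 N); the robot touches nothing.
It fails at once if the post is rammed on the depth stop with more than 30 N (contact force between post and depth_stop above 30 N).
It fails at once if the tube white is moved more than 20 mm (distance of tube_white from where it was at the start of the episode above 0.02 m).
It fails at once if the tube crimson is moved more than 20 mm (distance of tube_crimson from where it was at the start of the episode above 0.02 m).
It fails at once if the eraser is moved more than 20 mm (distance of eraser from where it was at the start of the episode above 0.02 m).
It fails at once if the marker is moved more than 20 mm (distance of marker from where it was at the start of the episode above 0.02 m).
It also fails if it takes over 45 s, if anything falls off the work surface, if the arm or the gripper's body presses on something with over 40 N, if the wrist force passes 120 N, or if a joint passes its speed limit or range.

ROBOT

A 6-joint arm with a two-finger parallel gripper is mounted at the origin on a cart in front of the work surface, level with it; the furniture and walls round the work are solid. World frame = base frame: x ahead of the robot, y to its left, z up, the work surface at z = 0. Lengths are in m, angles in rad, forces in N, time in s.
With the tool pointing down it reaches from about 0.25 to 0.775 m from the base axis. Payload 4 kg.
Tool frame: the origin (TCP) lies on the centre line of the jaws, within the pads' length; the fingertips stand 22 mm ahead of it and the grasp point (between the pads) lies 3 mm ahead of it; x points along the fingers, z is the direction in which the jaws open and shut, and the axes are right-handed (so a half turn about x gives the same grasp; the last joint's range is limited). The gripper opens to 94 mm and grips with 3 to 60 N. Pads are 16 mm wide; open, the fingers measure 119 mm over their backs; the gripper's body (75 mm by 177 mm) begins 78 mm behind the grasp point.
Start: joints at [-0.103, 0.087, 1.371, -0, 1.684, -0.103], TCP at [0.55, -0, 0.228] pointing down, gripper open.
Joint ranges: [-3.1, 3.1], [-0.76, 2.03], [0.27, 2.55], [-1.08, 4.22], [0.17, 2.65], [-2.57, 2.57]. Speed limits (rad/s): [2.79, 2.79, 3.14, 3.14, 3.14, 3.14].

INTERFACE

Orientations are given as a unit quaternion [w, x, y, z].
In Python, from plant import observe, grab_frame, get_calibration, finish_job gives the robot as it stands. The module is installed in compiled form; this text tells all that it offers.
- The arm moves only by the tool drive_tool, never from a script. Its argument "rows" is text: rows parted by semicolons, each of 5 numbers parted by spaces: the shift along the tool's x, y, z in mm, then the turn about the tool's x in degrees, then the opening, from 0 (shut) to 1 (fully open). A call has 1 to 5 rows; each row is the pose to reach, as a shift and turn from the pose measured when the call began, along the tool's axes at that moment; what a row does not reach only later rows make up. A row lasts 1/10 s, in which the tool goes at most 50 mm and 8.59 degrees, less where a joint would pass 70% of its speed; a pose out of reach is approached as far as the arm can. A call with a gripper value outside its range is refused whole. The fingers move at their own pace and stop on an object; "grip_force" is the grip in N (left out, the last holds). Time passes only in rows, so rows that repeat a pose let the fingers close. It gives the time, the measured TCP pose, the force and the opening at its end, in the units of the state.
- observe(): the state, without advancing time (a new reading comes with each control period).
- grab_frame(name): name is "scene" or "side" or "wrist"; returns the picture (480x640x3 uint8, blue, green, red); there is no depth.
- get_calibration(name): a dict with "fx", "fy", "cx", "cy" (pixels), "T" (4x4, takes a point from camera to world coordinates). Camera axes: x right, y down, z forward; pixel columns grow to the right and rows downward; lengths in m; the calibration is good to about 2 mm. A picture is of the moment at which its call begins: read the wrist's pose just before it. get_calibration takes no time and is no camera call; for the wrist camera it gives the pose at the moment of the call.
- finish_job(): hands the job in, once; it reports no verdict.
The state is a dict: "time": time; "joints": joint angles; "joint_vel": joint speeds; "tau": joint torques, N m; "tcp_pos": TCP position; "eef_rot": TCP orientation; "force": force on the tool from outside, world axes, zero at the start; "ft_torque": the same for the moment, N m; "grip_width": opening from 0.0 (shut) to 1.0 (fully open).
Only numpy, scipy, OpenCV 4.12 (cv2) and the standard library are available. Lean on these libraries where they do the work, as an engineer would, in place of code of your own. Each camera call takes 0.05 s, during which the arm holds its last target. There are 200 camera calls.

## Working session

There is one attempt and no reset: what is moved stays moved. The work goes in short steps, Python scripts to look and compute and a tool call to move; the robot and the scene stay as the last step left them, time stands still between calls to the robot, and variables do not carry over. Pictures are saved under pics/ and viewed, about 8 in all and at most 12, crops included, and the job is handed in when it is done.

Besides the shell and the picture viewer there is one more tool, called after "Request:" as name(argument=value, ...) on one line, values as JSON. drive_tool: Moves the arm, as the interface text tells. Its arguments: {"type":"object","properties":{"rows":{"type":"string"},"grip_force":{"type":"number"}},"required":["rows"]}

```bash
mkdir -p pics; python3 - <<'E'
from plant import *
import cv2,numpy as np
print(observe())
for n in ["scene","side"]:
    c=get_calibration(n);print(n,c["fx"],c["cx"],c["cy"],np.round(c["T"],3).tolist())
    cv2.imwrite(f"pics/{n}0.png",grab_frame(n))
E
```

```text
{'time': 0.0, 'joints': array([-1.03115625e-01,  8.79408084e-02,  1.37226182e+00,  9.20789731e-06,
        1.68358216e+00, -1.03087369e-01]), 'joint_vel': array([ 0.00093168,  0.00028175, -0.00053469,  0.00127738, -0.00083399,
       -0.00069925]), 'tau': array([ 1.28542815e-03, -3.40182602e+01, -3.02423716e+01,  7.18220207e-02,
        3.29729996e-02, -1.13141955e-04]), 'tcp_pos': array([5.49497900e-01, 4.17687415e-05, 2.26308040e-01]), 'eef_rot': array([7.06335768e-01, 9.26108825e-05, 7.07876945e-01, 7.33571929e-05]), 'force': array([-0.09725408, -0.96014018,  0.24170229]), 'ft_torque': array([-0.03827294,  0.04895339, -0.02819417]), 'grip_width': 1.0021981442749186}
scene 578.8766439895188 325.82188260067085 245.34399068787368 [[-0.51, -0.648, 0.565, -0.457], [-0.86, 0.387, -0.332, 0.652], [-0.003, -0.655, -0.755, 1.473], [0.0, 0.0, 0.0, 1.0]]
side 445.65642040290214 311.4476243129335 249.68128363899942 [[0.847, -0.308, 0.433, 0.073], [-0.531, -0.515, 0.673, -0.717], [0.015, -0.8, -0.6, 0.746], [0.0, 0.0, 0.0, 1.0]]
```

View pics/scene0.png

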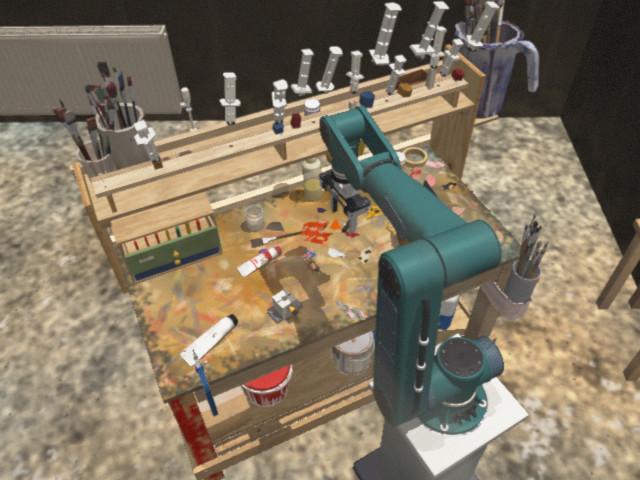

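View pics/side0.png

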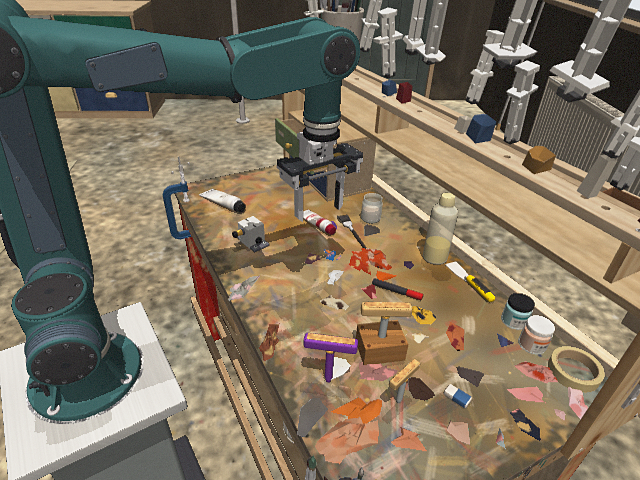

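The side view shows three post-like things: a purple one at (330,343), a small natural wood one at (405,375), and a larger natural wood one standing in the wooden stand at (387,310). The larger wooden one is meant, because it isn't purple and it sits in the stand. The holder is at (250,235) in side and (285,305) in scene. I'll confirm this in one enlarged crop.

```bash
python3 - <<'E'
import cv2,numpy as np
s=cv2.imread("pics/side0.png");c=cv2.imread("pics/scene0.png")
def cr(im,x,y,w,h,k): return cv2.resize(im[y:y+h,x:x+w],None,fx=k,fy=k,interpolation=cv2.INTER_CUBIC)
a=cr(s,290,285,160,120,5) # 800x600
cv2.imwrite("pics/a.png",a)
b=cr(s,222,205,66,60,6);d=cr(c,252,280,66,60,6)
cv2.imwrite("pics/b.png",np.hstack([b,d]))
E
```

```text
(no output)
```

View pics/a.png

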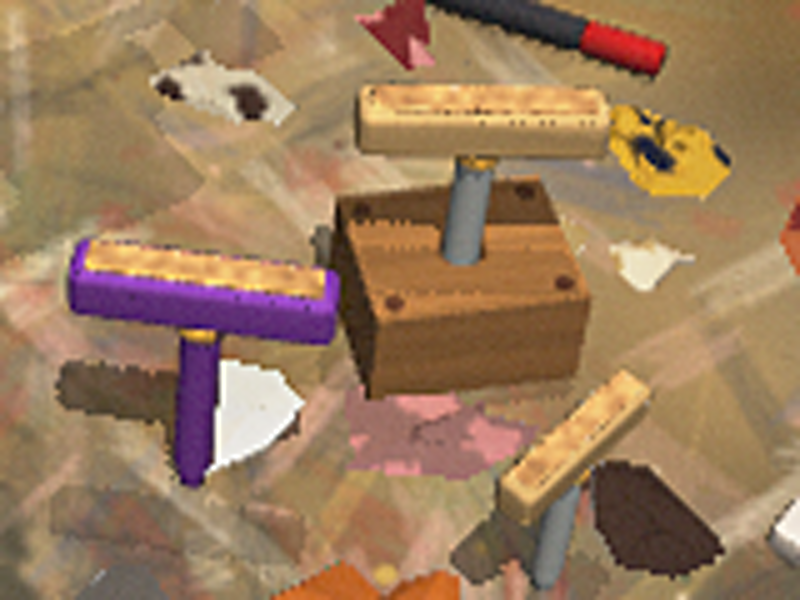

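View pics/b.png

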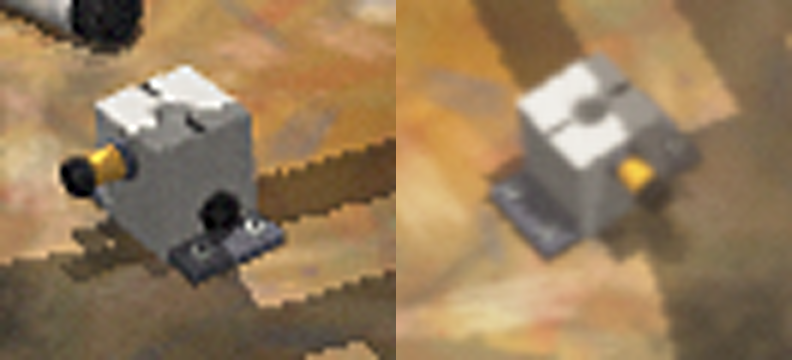

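The crop confirms it. The wooden bar has its top centre at about (386.6,305.8), and the rod goes into the stand at (382.6,336.6). The bar runs (364,304) to (410,304). The holder mouth is at about (251,223.7) in side and (284.5,298) in scene, and its line is visible in both.

```bash
cat > h.py <<'E'
from plant import *
import cv2,numpy as np
def ray(c,u,v):
    T=np.array(c["T"]); d=T[:3,:3]@np.array([(u-c["cx"])/c["fx"],(v-c["cy"])/c["fy"],1]); return T[:3,3],d
def onz(n,u,v,z,c=None):
    o,d=ray(c or get_calibration(n),u,v); return np.round(o+d*(z-o[2])/d[2],4)
E
python3 - <<'E'
from h import *
a=lambda x,y:(290+x/5,285+y/5)
b=lambda x,y:(222+x/6,205+y/6)
d=lambda x,y:(252+(x-396)/6,280+y/6)
print("bar", [onz("side",*a(*p),.134)for p in[(365,85),(600,88),(607,118),(358,118),(483,104)]])
print("hole",onz("side",*a(463,258),.05))
print("stand",[onz("side",*a(*p),.05) for p in[(337,197),(542,178),(589,296),(378,320)]])
print("mouth",onz("side",*b(174,112),.062),onz("scene",*d(591,108),.062))
for n,f,P in(("side",b,[(97,105),(187,67),(250,113),(150,152),(147,88),(196,127)]),("scene",d,[(518,100),(598,55),(673,115),(585,168),(552,132),(630,85)])):
    print(n,[onz(n,*f(*p),.062) for p in P])
E
```

```text
bar [array([ 0.5097, -0.229 ,  0.134 ]), array([ 0.5887, -0.2788,  0.134 ]), array([ 0.5795, -0.293 ,  0.134 ]), array([ 0.496 , -0.2424,  0.134 ]), array([ 0.5429, -0.2617,  0.134 ])]
hole [ 0.5415 -0.2658  0.05  ]
stand [array([ 0.5174, -0.2109,  0.05  ]), array([ 0.5999, -0.2479,  0.05  ]), array([ 0.5724, -0.3085,  0.05  ]), array([ 0.491 , -0.2737,  0.05  ])]
mouth [0.4859 0.2385 0.062 ] [0.4826 0.2441 0.062 ]
side [array([0.458 , 0.2619, 0.062 ]), array([0.508, 0.27 , 0.062]), array([0.5156, 0.2199, 0.062 ]), array([0.4624, 0.2146, 0.062 ]), array([0.484 , 0.2632, 0.062 ]), array([0.4891, 0.2222, 0.062 ])]
scene [array([0.5056, 0.2732, 0.062 ]), array([0.5098, 0.2256, 0.062 ]), array([0.4579, 0.2111, 0.062 ]), array([0.4521, 0.2637, 0.062 ]), array([0.4796, 0.2676, 0.062 ]), array([0.4851, 0.2207, 0.062 ])]
```

Request:
drive_tool(rows="0 -45 -1 -8 1; 0 -90 -2 -16 1; 0 -135 -4 -24 1; 0 -180 -5 -32 1; 0 -222 -6 -40 1")

```text
time: 0.6
tcp_pos: [0.543, -0.2238, 0.2258]
eef_rot: [0.663, -0.243, 0.665, 0.244]
force: [0.3, -0.4, 0.6]
grip_width: 1.0
```

```bash
python3 - <<'E'
from h import *
for p in[(75,270),(335,300),(205,285)]: print("purple",onz("side",290+p[0]/5,285+p[1]/5,.12))
for p in[(500,480),(640,385),(575,440)]: print("small",onz("side",290+p[0]/5,285+p[1]/5,.08))
E
```

```text
purple [ 0.3676 -0.241   0.12  ]
purple [ 0.4412 -0.3026  0.12  ]
purple [ 0.4046 -0.272   0.12  ]
small [ 0.4651 -0.3744  0.08  ]
small [ 0.5378 -0.3689  0.08  ]
small [ 0.5    -0.3752  0.08  ]
```

Request:
drive_tool(rows="0 -15 -12 -8 1; 0 -29 -24 -16 1; 0 -29 -24 -18 1; 0 -29 -24 -18 1")

```text
time: 1.0
tcp_pos: [0.543, -0.262, 0.2247]
eef_rot: [0.617, -0.343, 0.619, 0.345]
force: [0.0, 0.2, 1.4]
grip_width: 0.999
```

```bash
python3 - <<'E'
from h import *
o=observe();c=get_calibration("wrist")
im=grab_frame("wrist");cv2.imwrite("pics/w1.png",im)
import pickle;pickle.dump((o,c),open("w1.pkl","wb"))
print(o["tcp_pos"],o["eef_rot"],o["time"])
E
```

```text
[ 0.543021   -0.26199401  0.2247305 ] [ 0.61671958 -0.34277883  0.61881363  0.345296  ] 1.0
```

View pics/w1.png

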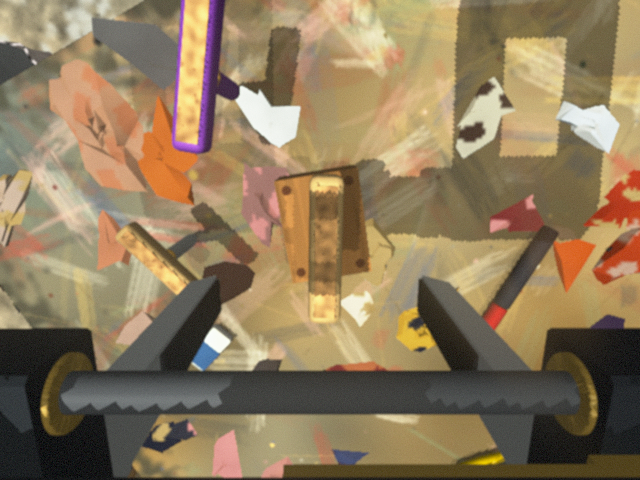

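The bar spans (327,178) to (324,320) and is nearly in line with the jaws. The eraser, marker and small post are all clear of the fingers.

```bash
python3 - <<'E'
from h import *
import pickle
o,c=pickle.load(open("w1.pkl","rb"))
im=cv2.imread("pics/w1.png")
roi=im[165:330,298:352]
hsv=cv2.cvtColor(roi,cv2.COLOR_BGR2HSV)
m=cv2.inRange(hsv,(8,60,130),(30,200,255));m=cv2.morphologyEx(m,cv2.MORPH_OPEN,np.ones((5,5)))
k=max(cv2.findContours(m,0,2)[0],key=cv2.contourArea);print(cv2.boundingRect(k),cv2.minAreaRect(k))
p=[onz("wrist",u,v,.135,c) for u,v in[(327,178),(324,320),(325.5,249),(310,249),(342,249)]]
print(p); d=p[0]-p[1];print("len",np.linalg.norm(d),np.degrees(np.arctan2(d[1],d[0])), "wid",np.linalg.norm(p[3]-p[4]))
from scipy.spatial.transform import Rotation as R
q=o["eef_rot"];M=R.from_quat(np.r_[q[1:],q[0]]).as_matrix();print(np.round(M,3))
for x in((p[0]+p[1])/2,p[2]): print("tool shift mm",1000*M.T@(np.r_[x[:2],.122]-o["tcp_pos"]))
print(np.degrees(np.arctan2(M[1,2],M[0,2])))
E
```

```text
(0, 109, 54, 56) ((26.500003814697266, 136.5), (54.99999237060547, 52.99999237060547), 90.0)
[array([ 0.5029, -0.232 ,  0.135 ]), array([ 0.582 , -0.2828,  0.135 ]), array([ 0.5407, -0.2563,  0.135 ]), array([ 0.5355, -0.2647,  0.135 ]), array([ 0.5462, -0.2473,  0.135 ])]
len 0.09400771244956442 147.29040778323125 wid 0.02042669821581552
[[-0.004 -0.85   0.527]
 [ 0.002  0.527  0.85 ]
 [-1.     0.005 -0.001]]
tool shift mm [102.73953545   2.43687162   3.6927802 ]
tool shift mm [102.74893026   4.50380753   3.7064791 ]
58.227431083169584
```

Request:
drive_tool(rows="30 2 3 1 1; 60 2 3 1 1; 85 2 3 1 1; 99 2 3 1 1; 99 2 3 1 1")

```text
time: 1.55
tcp_pos: [0.5414, -0.2564, 0.1232]
eef_rot: [0.619, -0.336, 0.623, 0.342]
force: [0.2, 0.6, -0.6]
grip_width: 0.998
```

```bash
python3 - <<'E'
from h import *
o=observe();print(o["tcp_pos"],o["force"])
im=grab_frame("wrist");cv2.imwrite("pics/w2.png",im)
E
```

```text
[ 0.54140648 -0.25642372  0.12323899] [ 0.23852726  0.61141508 -0.60296228]
```

View pics/w2.png

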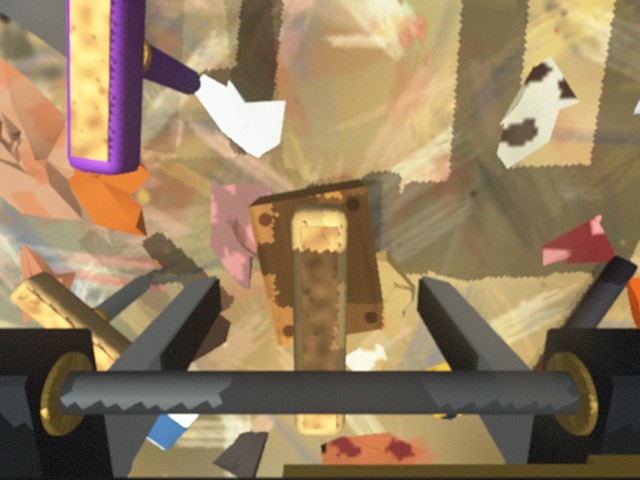

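The bar sits midway between the jaws (columns 295–347, jaw centre about 320), with its ends at rows 210 and 432. I'll close on it.

Request:
drive_tool(rows="0 0 0 0 0; 0 0 0 0 0; 0 0 0 0 0; 0 0 0 0 0; 0 0 0 0 0", grip_force=25)

```text
time: 2.1
tcp_pos: [0.5425, -0.2573, 0.1258]
eef_rot: [0.62, -0.337, 0.622, 0.34]
force: [1.3, -0.2, -0.5]
grip_width: 0.609
```

```bash
python3 - <<'E'
from h import *
c=get_calibration("wrist");o=observe();print(o)
p=[onz("wrist",u,v,.134,c) for u,v in[(320,210),(320,432)]];print(p,(p[0]+p[1])/2)
E
```

```text
{'time': 2.1, 'joints': array([-5.36808924e-01,  2.42008860e-01,  1.39604186e+00, -7.50073312e-04,
        1.50873009e+00, -1.53588303e+00]), 'joint_vel': array([ 0.00017095,  0.00384655,  0.00624288,  0.00150415,  0.00021048,
       -0.00183099]), 'tau': array([ 1.08816513e-02, -3.96181691e+01, -2.93126661e+01, -1.57807383e-02,
        9.47509613e-02,  3.75556301e-04]), 'tcp_pos': array([ 0.54253741, -0.2572863 ,  0.12582423]), 'eef_rot': array([ 0.61952906, -0.33728792,  0.62185318,  0.34017531]), 'force': array([ 1.33730952, -0.24888464, -0.47252349]), 'ft_torque': array([ 0.04599543, -0.07476015,  0.06203304]), 'grip_width': 0.608735743891623}
[array([ 0.5033, -0.2324,  0.134 ]), array([ 0.5855, -0.2851,  0.134 ])] [ 0.5444  -0.25875  0.134  ]
```

Request:
drive_tool(rows="0 -2 0 0 0; 0 -2 0 0 0; 0 -2 0 0 0; 0 -2 0 0 0; 0 -2 0 0 0")

```text
time: 2.6
tcp_pos: [0.5442, -0.2584, 0.1258]
eef_rot: [0.62, -0.337, 0.622, 0.34]
force: [-1.0, -0.1, 0.3]
grip_width: 0.232
```

Request:
drive_tool(rows="0 0 0 0 0; 0 0 0 0 0; 0 0 0 0 0; 0 0 0 0 0; 0 0 0 0 0")

```text
time: 3.1
tcp_pos: [0.5442, -0.2583, 0.1258]
eef_rot: [0.62, -0.337, 0.622, 0.34]
force: [0.3, -0.4, 0.1]
grip_width: 0.226
```

Request:
drive_tool(rows="0 0 0 0 0; -10 0 0 0 0; -30 0 0 0 0; -60 0 0 0 0; -90 0 0 0 0", grip_force=40)

```text
time: 3.6
tcp_pos: [0.5441, -0.2582, 0.2163]
eef_rot: [0.619, -0.337, 0.622, 0.341]
force: [0.5, -0.1, -1.3]
grip_width: 0.232
```

Request:
drive_tool(rows="0 0 0 0 0; 0 0 0 0 0; 0 0 0 0 0")

```text
time: 3.9
tcp_pos: [0.5432, -0.2577, 0.2138]
eef_rot: [0.618, -0.335, 0.623, 0.342]
force: [-0.8, 0.0, -2.3]
grip_width: 0.226
```

Request:
drive_tool(rows="0 27 33 8 0; 0 54 67 16 0; 0 82 100 24 0; 0 110 134 32 0; 0 137 168 40 0")

```text
time: 4.4
tcp_pos: [0.5173, -0.0405, 0.2127]
eef_rot: [0.695, -0.101, 0.704, 0.107]
force: [0.3, 1.1, -0.8]
grip_width: 0.233
```

```bash
cat >> h.py <<'E'
from scipy.spatial.transform import Rotation as R
def st():
    o=observe();q=o["eef_rot"];M=R.from_quat(np.r_[q[1:],q[0]]).as_matrix()
    print("t",o["time"],"tcp",np.round(o["tcp_pos"],4),"x",np.round(M[:,0],4),"yaw",np.degrees(np.arctan2(M[1,2],M[0,2])).round(2),"F",np.round(o["force"],2),"w",round(o["grip_width"],3))
    return o,M
def to(x,y): 
    o,M=st(); print("shift",np.round(1000*M.T@(np.array([x,y,o["tcp_pos"][2]])-o["tcp_pos"]),1))
E
python3 -c "
from h import *
to(.484,.236)"
```

```text
t 4.4 tcp [ 0.5173 -0.0405  0.2127] x [-0.0146  0.0062 -0.9999] yaw 16.89 F [ 0.32  1.1  -0.81] w 0.233
shift [  2.2 274.2  48.5]
```

Request:
drive_tool(rows="0 45 8 5 0; 0 90 16 10 0; 0 135 22 10 0; 0 172 22 10 0; 0 172 22 10 0")

```text
time: 4.9
tcp_pos: [0.4859, 0.1344, 0.2118]
eef_rot: [0.699, -0.042, 0.712, 0.048]
force: [0.7, 0.8, -1.8]
grip_width: 0.232
```

```bash
python3 -c "
from h import *
st();import pickle
c=get_calibration('wrist');cv2.imwrite('pics/w3.png',grab_frame('wrist'));pickle.dump(c,open('w3.pkl','wb'))"
```

```text
t 4.9 tcp [0.4859 0.1344 0.2118] x [-0.0195  0.0075 -0.9998] yaw 7.26 F [ 0.75  0.76 -1.84] w 0.232
```

View pics/w3.png

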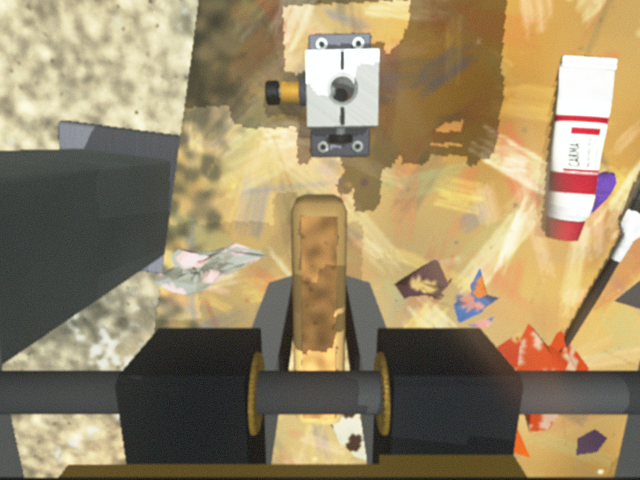

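The mouth is at (342,90), and the line runs vertically from (342,52) to (342,125). The held bar is nearly parallel to it, with ends at (320,200) and (318,420).

Request:
drive_tool(rows="0 0 0 0 0; 0 0 0 0 0; 0 0 0 0 0")

```text
time: 5.25
tcp_pos: [0.4869, 0.131, 0.2113]
eef_rot: [0.699, -0.041, 0.713, 0.045]
force: [-0.0, -0.4, -2.2]
grip_width: 0.229
```

```bash
python3 - <<'E'
from h import *
import pickle
c=pickle.load(open('w3.pkl','rb'))
im=cv2.imread('pics/w3.png')
g=cv2.cvtColor(im,6)[75:105,325:360]
# dark mouth blob: fit
m=(cv2.GaussianBlur(g,(3,3),0)<125).astype(np.uint8)
k=max(cv2.findContours(m,0,2)[0],key=cv2.contourArea);print(cv2.boundingRect(k),cv2.minEnclosingCircle(k))
for p in[(342,90),(342,87.5),(342,52),(342,125),(305,48),(379,48),(379,127),(306,127)]: print(p,onz("wrist",*p,.062,c))
a,b=onz("wrist",320,200,.222,c),onz("wrist",318,420,.222,c);print("bar",a,b,(a+b)/2,np.degrees(np.arctan2(*(a-b)[1::-1])))
st()
E
```

```text
(7, 4, 22, 23) ((16.6200008392334, 14.619999885559082), 11.677803993225098)
(342, 90) [0.4854 0.2429 0.062 ]
(342, 87.5) [0.4851 0.2446 0.062 ]
(342, 52) [0.4818 0.268  0.062 ]
(342, 125) [0.4888 0.2189 0.062 ]
(305, 48) [0.4555 0.2674 0.062 ]
(379, 48) [0.5073 0.2738 0.062 ]
(379, 127) [0.516  0.2209 0.062 ]
(306, 127) [0.4626 0.2141 0.062 ]
bar [0.4793 0.1835 0.222 ] [0.4904 0.0904 0.222 ] [0.48485 0.13695 0.222  ] 96.79908805887852
t 5.25 tcp [0.4869 0.131  0.2113] x [-0.0196  0.005  -0.9998] yaw 7.02 F [-0.02 -0.4  -2.23] w 0.229
```

Request:
drive_tool(rows="0 35 4 -1 0; 0 70 9 -1 0; 0 100 13 -1 0; 0 111 14 -1 0; 0 111 14 -1 0")

```text
time: 5.75
tcp_pos: [0.4873, 0.2431, 0.2115]
eef_rot: [0.698, -0.048, 0.712, 0.052]
force: [0.7, -0.2, -0.8]
grip_width: 0.233
```

Request:
drive_tool(rows="0 0 0 0 0; 0 0 0 0 0; 0 0 0 0 0")

```text
time: 6.05
tcp_pos: [0.4875, 0.2419, 0.2116]
eef_rot: [0.698, -0.047, 0.712, 0.051]
force: [0.6, -0.7, -2.5]
grip_width: 0.231
```

```bash
python3 - <<'E'
from h import *
st()
s=grab_frame("side");c=grab_frame("scene")
cv2.imwrite("pics/s4.png",s);cv2.imwrite("pics/c4.png",c)
def cr(im,x,y): return cv2.resize(im[y:y+100,x:x+66],None,fx=6,fy=6,interpolation=cv2.INTER_CUBIC)
cv2.imwrite("pics/d.png",np.hstack([cr(s,222,165),cr(c,252,240)]))
E
```

```text
t 6.05 tcp [0.4875 0.2419 0.2116] x [-0.02    0.0041 -0.9998] yaw 7.98 F [ 0.65 -0.71 -2.52] w 0.231
```

View pics/d.png

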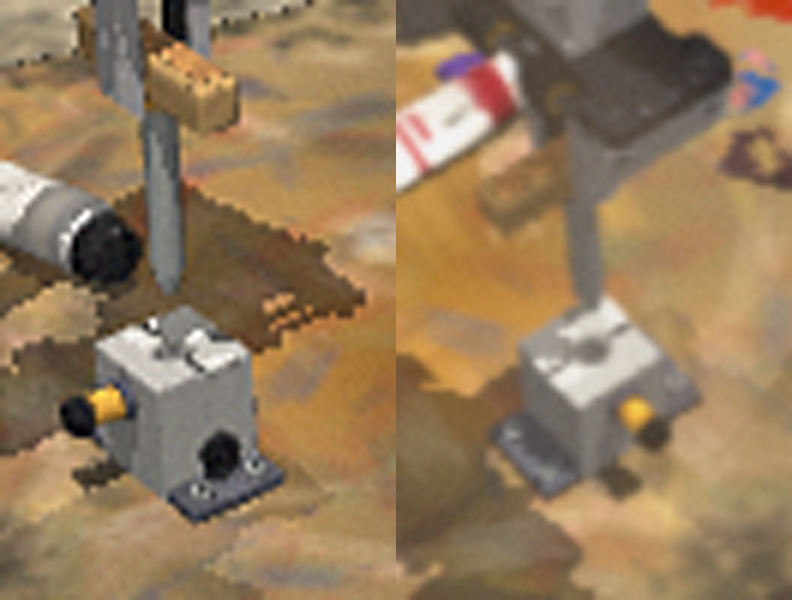

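In both views the tip is a little above the mouth: side tip (250.3,213.3) with mouth (251,223.5), scene tip (284.7,290.5) with mouth (284.5,297.8). I'll triangulate both points.

```bash
python3 - <<'E'
from h import *
S,C=get_calibration("side"),get_calibration("scene")
def tri(p,q):
    A=np.zeros((3,3));b=np.zeros(3)
    for o,d in(ray(S,*p),ray(C,*q)):
        d=d/np.linalg.norm(d);P=np.eye(3)-np.outer(d,d);A+=P;b+=P@o
    x=np.linalg.solve(A,b);return x.round(4)
b=lambda x,y:(222+x/6,165+y/6)
d=lambda x,y:(252+(x-396)/6,240+y/6)
t=tri(b(170,290),d(592,303));m=tri(b(174,351),d(591,347));print(t,m,t-m)
for n,f,tp,mp in(("side",b,(170,290),(174,351)),("scene",d,(592,303),(591,347))):
    for z in (.09,.094,.098): print(n,z,onz(n,*f(*tp),z)-onz(n,*f(*mp),.062))
E
```

```text
[0.4863 0.24   0.0939] [0.4868 0.2427 0.0588] [-0.0005 -0.0027  0.0351]
side 0.09 [0.0036 0.0074 0.028 ]
side 0.094 [0.001  0.0015 0.032 ]
side 0.098 [-0.0015 -0.0044  0.036 ]
scene 0.09 [ 0.0047 -0.0048  0.028 ]
scene 0.094 [ 0.002  -0.0036  0.032 ]
scene 0.098 [-0.0008 -0.0024  0.036 ]
```

Request:
drive_tool(rows="10 2 0 0 0; 20 2 0.5 0 0; 28 2 0.5 0 0; 28 2 0.5 0 0")

```text
time: 6.55
tcp_pos: [0.4859, 0.244, 0.1811]
eef_rot: [0.697, -0.048, 0.714, 0.051]
force: [0.2, -0.4, -2.7]
grip_width: 0.229
```

Request:
drive_tool(rows="3 0 0 0 0; 6 0 0 0 0; 9 0 0 0 0; 12 0 0 0 0; 12 0 0 0 0")

```text
time: 7.05
tcp_pos: [0.4857, 0.2441, 0.1687]
eef_rot: [0.697, -0.048, 0.714, 0.051]
force: [-0.0, 0.2, -2.1]
grip_width: 0.228
```

```bash
python3 -c "
from h import *
o,M=st();print(o['ft_torque'])"
```

```text
t 7.05 tcp [0.4857 0.2441 0.1687] x [-0.0242  0.0027 -0.9997] yaw 8.01 F [-0.01  0.19 -2.11] w 0.228
[ 0.05475988 -0.11828422  0.03690455]
```

Request:
drive_tool(rows="2 0 0 0 0; 4 0 0 0 0; 6 0 0 0 0; 8 0 0 0 0; 8 0 0 0 0")

```text
time: 7.55
tcp_pos: [0.4865, 0.2443, 0.1611]
eef_rot: [0.698, -0.048, 0.713, 0.051]
force: [2.8, 0.6, -2.2]
grip_width: 0.233
```

```bash
python3 -c "
from h import *
o,M=st();print(o['ft_torque'])"
```

```text
t 7.55 tcp [0.4865 0.2443 0.1611] x [-0.0213  0.0035 -0.9998] yaw 8.0 F [ 2.78  0.56 -2.18] w 0.233
[ 0.35359897 -0.95599134 -0.05216223]
```

Request:
drive_tool(rows="2 0 0 0 0; 4 0 0 0 0; 6 0 0 0 0; 8 0 0 0 0; 8 0 0 0 0")

```text
time: 8.05
tcp_pos: [0.4866, 0.2445, 0.1527]
eef_rot: [0.698, -0.047, 0.713, 0.051]
force: [3.0, 1.2, -1.4]
grip_width: 0.231
```

```bash
python3 -c "
from h import *
o,M=st();print(o['ft_torque'])"
```

```text
t 8.05 tcp [0.4866 0.2445 0.1527] x [-0.0208  0.0038 -0.9998] yaw 8.0 F [ 3.04  1.17 -1.39] w 0.231
[ 0.27540526 -1.15935469 -0.0353347 ]
```

Request:
drive_tool(rows="2 0 0 0 0; 4 0 0 0 0; 6 0 0 0 0; 7 0 0 0 0; 7 0 0 0 0")

```text
time: 8.55
tcp_pos: [0.4865, 0.2445, 0.1451]
eef_rot: [0.698, -0.047, 0.713, 0.051]
force: [4.8, 1.7, -1.4]
grip_width: 0.234
```

Request:
drive_tool(rows="0.5 0 0 0 0; 1 0 0 0 0; 1.5 0 0 0 0; 1.5 0 0 0 0; 1.5 0 0 0 0")

```text
time: 9.05
tcp_pos: [0.4865, 0.2445, 0.1434]
eef_rot: [0.698, -0.047, 0.713, 0.051]
force: [4.0, 0.3, -0.5]
grip_width: 0.23
```

Request:
drive_tool(rows="0.5 0 0 0 0; 1 0 0 0 0; 1.5 0 0 0 0; 1.5 0 0 0 0")

```text
time: 9.45
tcp_pos: [0.4865, 0.2446, 0.1417]
eef_rot: [0.698, -0.047, 0.713, 0.051]
force: [5.3, 1.6, -1.1]
grip_width: 0.231
```

Request:
drive_tool(rows="0.5 0 0 0 0; 1 0 0 0 0; 1 0 0 0 0; 1 0 0 0 0")

```text
time: 9.85
tcp_pos: [0.4865, 0.2446, 0.1404]
eef_rot: [0.698, -0.047, 0.713, 0.051]
force: [5.2, 1.4, -1.6]
grip_width: 0.23
```

Request:
drive_tool(rows="0.5 0 0 0 0; 1 0 0 0 0; 1.5 0 0 0 0; 1.5 0 0 0 0")

```text
time: 10.25
tcp_pos: [0.4865, 0.2446, 0.1388]
eef_rot: [0.698, -0.047, 0.713, 0.051]
force: [4.7, 1.1, -1.2]
grip_width: 0.229
```

Request:
drive_tool(rows="0.5 0 0 0 0; 1 0 0 0 0; 1 0 0 0 0; 1 0 0 0 0")

```text
time: 10.65
tcp_pos: [0.4865, 0.2446, 0.1376]
eef_rot: [0.698, -0.047, 0.713, 0.051]
force: [5.2, 1.5, -0.5]
grip_width: 0.231
```

Request:
drive_tool(rows="0.5 0 0 0 0; 1 0 0 0 0; 1.5 0 0 0 0; 1.5 0 0 0 0")

```text
time: 11.05
tcp_pos: [0.4865, 0.2446, 0.136]
eef_rot: [0.698, -0.047, 0.713, 0.051]
force: [5.0, 0.1, -0.4]
grip_width: 0.232
```

Request:
drive_tool(rows="0.5 0 0 0 0; 1 0 0 0 0; 1 0 0 0 0; 1 0 0 0 0")

```text
time: 11.45
tcp_pos: [0.4866, 0.2446, 0.1353]
eef_rot: [0.698, -0.047, 0.712, 0.051]
force: [3.9, 1.2, 3.1]
grip_width: 0.23
```

Request:
drive_tool(rows="0.4 0 0 0 0; 0.8 0 0 0 0; 0.8 0 0 0 0; 0.8 0 0 0 0")

```text
time: 11.85
tcp_pos: [0.4866, 0.2447, 0.1349]
eef_rot: [0.698, -0.047, 0.712, 0.051]
force: [4.0, 0.8, 5.3]
grip_width: 0.232
```

Request:
drive_tool(rows="0.5 0 0 0 0; 1 0 0 0 0; 1.2 0 0 0 0; 1.2 0 0 0 0")

```text
time: 12.25
tcp_pos: [0.4866, 0.2447, 0.1347]
eef_rot: [0.699, -0.047, 0.712, 0.051]
force: [3.0, 0.7, 6.1]
grip_width: 0.229
```

Request:
drive_tool(rows="0.5 0 0 0 0; 1 0 0 0 0; 1 0 0 0 0; 1 0 0 0 0")

```text
time: 12.65
tcp_pos: [0.4866, 0.2447, 0.1346]
eef_rot: [0.699, -0.047, 0.712, 0.051]
force: [2.5, 0.2, 6.7]
grip_width: 0.23
```

Request:
drive_tool(rows="1 0 0 0 0; 1.8 0 0 0 0; 2.2 0 0 0 0; 2.2 0 0 0 0; 2.2 0 0 0 0")

```text
time: 13.15
tcp_pos: [0.4866, 0.2447, 0.1343]
eef_rot: [0.699, -0.047, 0.712, 0.051]
force: [1.5, -0.7, 9.7]
grip_width: 0.233
```

```bash
python3 -c "
from h import *
o,M=st();print(o['ft_torque'])"
```

```text
t 13.15 tcp [0.4866 0.2447 0.1343] x [-0.0182  0.0047 -0.9998] yaw 8.01 F [ 1.51 -0.7   9.69] w 0.233
[ 0.03866551 -0.36707038  0.0169274 ]
```

Request:
drive_tool(rows="1.5 0 0 0 0; 2.5 0 0 0 0; 2.5 0 0 0 0; 2.5 0 0 0 0; 2.5 0 0 0 0")

```text
time: 13.65
tcp_pos: [0.4866, 0.2447, 0.1341]
eef_rot: [0.699, -0.047, 0.711, 0.052]
force: [1.6, -0.5, 11.7]
grip_width: 0.233
```

Request:
drive_tool(rows="1 0 0 0 0.4; 1 0 0 0 0.6; 1 0 0 0 0.7; 0 0 0 0 0.7; 0 0 0 0 0.7")

```text
time: 14.15
tcp_pos: [0.486, 0.2446, 0.1333]
eef_rot: [0.699, -0.047, 0.712, 0.051]
force: [-0.2, -0.3, 0.3]
grip_width: 0.621
```

Request:
drive_tool(rows="0 0 0 0 0.7; 0 0 0 0 0.7; 0 0 0 0 0.7; 0 0 0 0 0.7")

```text
time: 14.55
tcp_pos: [0.486, 0.2446, 0.1333]
eef_rot: [0.699, -0.047, 0.712, 0.051]
force: [0.1, -0.6, 0.3]
grip_width: 0.697
```

Request:
drive_tool(rows="-15 0 0 0 0.7; -35 0 0 0 0.7; -65 0 0 0 0.7; -95 0 0 0 0.7; -125 0 0 0 0.7")

```text
time: 15.05
tcp_pos: [0.4884, 0.244, 0.261]
eef_rot: [0.699, -0.047, 0.711, 0.052]
force: [-0.1, -0.5, -0.5]
grip_width: 0.702
```

Request:
drive_tool(rows="0 -40 0 0 0.7; 0 -80 0 0 0.7; 0 -120 0 0 0.7; 0 -120 0 0 0.7; 0 -120 0 0 0.7")

```text
time: 15.55
tcp_pos: [0.5054, 0.1247, 0.2613]
eef_rot: [0.7, -0.046, 0.711, 0.051]
force: [0.1, 0.8, 0.0]
grip_width: 0.698
```

```bash
python3 - <<'E'
from h import *
st()
s=grab_frame("side");c=grab_frame("scene");w=grab_frame("wrist")
def cr(im,x,y): return cv2.resize(im[y:y+100,x:x+66],None,fx=4,fy=4,interpolation=cv2.INTER_CUBIC)
cv2.imwrite("pics/w5.png",w)
v=cv2.resize(w[0:400,170:430],(260,400))
cv2.imwrite("pics/e.png",np.hstack([cr(s,222,165),cr(c,252,240),v]))
st()
E
```

```text
t 15.55 tcp [0.5054 0.1247 0.2613] x [-0.0163  0.0057 -0.9999] yaw 7.9 F [0.1  0.79 0.01] w 0.698
t 15.7 tcp [0.505  0.1262 0.2605] x [-0.0173  0.0054 -0.9998] yaw 8.1 F [-1.14 -0.26 -1.11] w 0.701
```

View pics/e.png

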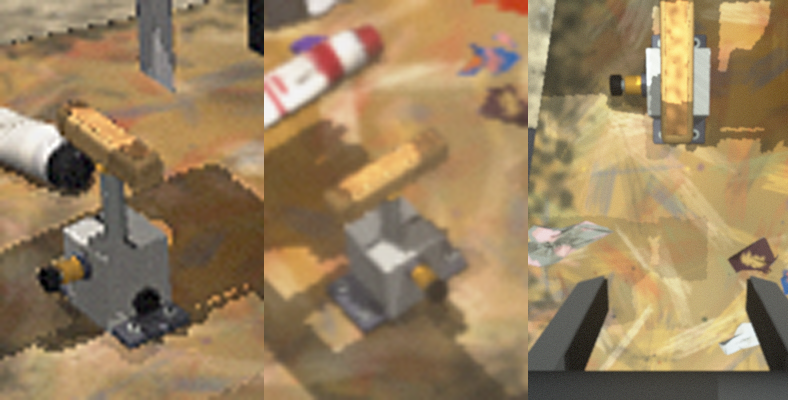

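The released post stands upright in the holder. In the wrist crop the bar is parallel to the block's sides, and the gripper is well clear. I'm handing the job in.

```bash
python3 -c "
from plant import *
print(finish_job())"
```

```text
the job is handed in; nothing more can be done
None
```

I took the larger wooden-bar post out of its stand, moved it to the metal holder and slid it down past the plunger. It is now released, standing on the depth stop, and I handed the job in at about 16 s of the 45 s.

- **Depth stop:** I first felt it about 42 mm below the mouth. I then pressed in small steps until the wrist force had risen by about 12–13 N, well under the 30 N limit.
- **Plunger:** A sideways force of 3–5 N appeared from about 17 mm below the mouth, which fits the rod pushing the plunger back.
- **Final look:** In all three cameras the post looks upright with the gripper clear. The bar is parallel to the holder's sides; before insertion I measured it within about 1–2° of the line and turned it 1° closer.
- **Bystanders:** The arm passed above them without any unexpected force. I did not measure their positions again at the end.

Some checks disagreed or are indirect:
- **Mouth position:** The three cameras differed by about 3–5 mm on where the mouth is. I used the tip's offset from the mouth in the same images instead, and the rod went in without jamming.
- **Tool tilt:** The tool drifted to about 0.02 rad off vertical, within the 0.08 rad allowed.
- **Contact after release:** I could not measure the force on the stop once the post was let go. I infer it from the compressed pad and the post's weight.

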